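# Fit the brake spring on the solder reel spindle

### The job

Take the blue coil spring from the parts tray and thread it, bent-in tail down, over the upright spindle of the yellow solder-reel stand until its lowest coil lies fully home on the reel. The tail has to pass the notches of two collars on the spindle: whenever it snags, keep pressing only lightly and twist the spring a little until it drops through, never force it. Let go of it there and leave the other things as they are.

Things in the scene. Friction and masses are not known exactly. Their poses are not given: they have to be found in the camera images.
- spring: the blue compression spring, standing upright in the tray: outside diameter 26.6 mm, bore 21.6 mm, 55 mm tall, about 40 g. Origin: centre of its underside, z up along its axis. Its lowest end of wire is bent inward as a tail along its own +x: 2.6 mm wide and high, flush with the underside, reaching in to 5.7 mm from the axis
- spring_grip (a point): on the spring's axis 42 mm above its underside: middle of its upper coils (28 to 55 mm up), where to grip it. Pressed down, the upper coils sink towards the lower ones, 0.6 N per mm, up to 12 mm, then it is solid. In twist the spring turns as one piece
- spring_foot (a point): centre of the underside of the blue spring, on its axis (same axes as the spring)
- stand: the fixed yellow reel stand: base 110 x 110 x 10 mm with a black-flanged solder reel (58 mm diameter, top face 52 mm above the table) and in its centre an upright steel spindle 8 mm in diameter, ending in a 10 mm tall cone, with two notched brass collars. Origin: centre of the underside, on the spindle axis
- seat (a point): centre of the reel's top face, on the spindle axis, 52 mm above the table: where the spring's underside must come to rest
- upper_collar (a point): centre of the upper brass collar's top face, 42 mm above the seat. The collar is 18 mm in diameter, 10 mm thick, with four notches 5 mm wide, 90 degrees apart, cut right down to the rod. Which way they face is not measured and differs every time (this point's axes do not tell); a notch is at most 45 degrees away either way. The collar is held fast. Below it the rod is bare for 12 mm
- lower_collar (a point): centre of the lower brass collar's top face, 20 mm above the seat: a collar like the upper one, also held fast, but its notches are turned 25 to 65 degrees against those of the upper one, differently every time. Below it the rod is bare for 10 mm down to the seat
- rod_tip (a point): the pointed top of the spindle, 52 mm above the seat
- tray: fixed shallow white parts tray, 170 x 120 mm, 14 mm high, 3 mm walls and floor. Origin: centre of the underside
- short_spring: bystander in the tray: wide dark steel spring, 35 mm diameter, 30 mm tall, standing. Origin: centre of the underside
- thumb_nut: bystander in the tray: brass thumb nut, 22 mm diameter, 14 mm tall. Origin: centre of the underside
- flux_bottle: bystander: clear glass jar with steel cap, 60 mm diameter, 110 mm tall. Origin: centre of the underside
- alcohol_bottle: bystander: greenish glass jar with white cap, 60 mm diameter, 110 mm tall. Origin: centre of the underside
- spare_reel: bystander: white reel, 58 mm diameter, 42 mm tall. Origin: centre of the underside
- screwdriver: bystander: red-handled screwdriver lying on the bench between the stand and the tray. Origin: about its middle, underside

How it is judged:
By the outcome, as a careful person would: the job done as asked, in the order asked, and still so for the second after the job is handed in, with the robot touching nothing.
It also fails if it takes over 58 s, if anything falls off the work surface, if the arm or the gripper's body presses on something with over 40 N, if the wrist force passes 120 N, or if a joint passes its speed limit or range.

### The arm

A 7-joint arm with a two-finger parallel gripper is mounted at the origin on the work surface. World frame = base frame: x ahead of the robot, y to its left, z up, the work surface at z = 0. Lengths are in m, angles in rad, forces in N, time in s.
With the tool pointing down it reaches from about 0.4 to 0.85 m from the base axis. Payload 10.4 kg.
Tool frame: the origin (TCP) lies on the centre line of the jaws, within the pads' length; the fingertips stand 22 mm ahead of it and the grasp point (between the pads) lies 3 mm ahead of it; z points along the fingers, y is the line along which they close (so a half turn about z gives the same grasp; the last joint's range is limited). The gripper opens to 87 mm and grips with 3 to 60 N. Pads are 19 mm wide; open, the fingers measure 117 mm over their backs; the gripper's body (75 mm by 190 mm) begins 51 mm behind the grasp point.
Start: joints at [-1.177, 0.332, -0.065, 1.46, 0.022, 1.35, -0.088], TCP at [0.253, 0.572, 0.245] pointing down, gripper open.
Joint ranges: [-2.6, 2.6], [-0.5, 2.12], [-1.47, 1.34], [0.16, 2.42], [-1.27, 4.41], [0.06, 2.06], [-2.6, 2.6]. Speed limits (rad/s): [2.22, 2.22, 2.79, 2.79, 3.14, 3.14, 3.14].

### API

Orientations are given as a unit quaternion [x, y, z, w].
In Python, from bench import r, viewer, job gives the robot as it stands (r), with the cameras (viewer) and the job (job).
- The arm moves only by the shell command python3 jog.py 'ROWS' [FORCE]. ROWS is a JSON list of rows, 1 to 12 of them, each of 5 numbers: dx, dy, dz in m, then a turn about the tool's z in rad, then the finger opening in m; each row is the pose to reach, as a shift and turn from the pose commanded when the command began, along the tool's axes at that moment; what a row does not reach only later rows make up. A row lasts 1/10 s, in which the tool goes at most 0.05 m and 0.15 rad, less where a joint would pass 70% of its speed; a pose out of reach is approached as far as the arm can. The fingers move at their own pace and stop on an object; FORCE is the grip in N (left out, the last holds). Time passes only in rows, so rows that do not move let the fingers close. It prints the time, the measured TCP pose, the force, the opening and the grip force at its end.
- r.read_state(): the state, without advancing time (a new reading comes with each control period).
- viewer.camera(name): name is "side" or "top"; returns a dict with "img" (384x512x3 uint8, red, green, blue), "fx", "fy", "cx", "cy" (pixels), "k1" (the pictures are not rectified: a ray, as slopes to the right and down, at radius r is drawn at 1 + k1 r^2 times it, then the intrinsics apply), "pose" (4x4, takes a point from camera to world coordinates). Camera axes: x right, y down, z forward; pixel columns grow to the right and rows downward; lengths in m; the calibration is good to about 2 mm. A picture is of the moment at which its call begins. There is no depth.
- job.close_job(): hands the job in; it is judged then, once.
The state is a dict: "time": time; "joint_positions": joint angles; "joint_vel": joint speeds; "joint_torque": joint torques, N m; "ee_pos": TCP position; "eef_rot": TCP orientation; "ft_force": force on the tool from outside, world axes, zero at the start; "torque": the same for the moment, N m; "width": finger opening in m; "grip_force": force on a finger pad.
Only numpy, scipy, OpenCV 4.12 (cv2) and the standard library are available. Lean on these libraries where they do the work, as an engineer would, in place of code of your own. Each camera call takes 0.05 s, during which the arm holds its last target. There are 200 camera calls.

## Working session

There is one attempt and no reset: what is moved stays moved. The work goes in short steps, Python scripts to look and compute and a shell command to move; the robot and the scene stay as the last step left them, time stands still between calls to the robot, and variables do not carry over. Pictures are saved under pics/ and viewed, at most 12 in all, crops included, and the job is handed in when it is done.

```bash
mkdir -p pics; ls; cat > h.py <<'E'
import numpy as np, cv2
from bench import r, viewer, job
from scipy.spatial.transform import Rotation as R
def ray(c,u,v):
    K=np.array([[c["fx"],0,c["cx"]],[0,c["fy"],c["cy"]],[0,0,1.]])
    # invert radial model
    d=np.array([(u-c["cx"])/c["fx"],(v-c["cy"])/c["fy"]]);s=d.copy()
    for _ in range(20): s=d/(1+c["k1"]*(s@s))
    P=np.array(c["pose"]); return P[:3,3],P[:3,:3]@np.array([s[0],s[1],1])
def onplane(c,u,v,z):
    o,d=ray(c,u,v); return o+d*(z-o[2])/d[2]
def proj(c,p):
    P=np.array(c["pose"]); q=P[:3,:3].T@(np.array(p)-P[:3,3]); s=q[:2]/q[2]; s=s*(1+c["k1"]*(s@s))
    return s*[c["fx"],c["fy"]]+[c["cx"],c["cy"]]
def snap(name,fn=None):
    c=viewer.camera(name)
    if fn: cv2.imwrite("pics/"+fn,c["img"][:,:,::-1])
    return c
E
python3 - <<'E'
from h import *
for n in("top","side"):
    c=snap(n,n+"0.png"); print(n,c["fx"],c["fy"],c["cx"],c["cy"],c["k1"],np.round(c["pose"],3).tolist())
s=r.read_state(); print({k:np.round(v,3).tolist() for k,v in s.items()})
print(np.round(R.from_quat(s["eef_rot"]).as_matrix(),3))
E
```

```text
bench.py
jog.py
pics
top 447.2697064627242 447.2697064627242 256.6035380984919 193.45830717619614 -0.16540228731541115 [[-0.024, -0.986, 0.167, 0.376], [-1.0, 0.026, 0.007, 0.082], [-0.011, -0.167, -0.986, 1.296], [0.0, 0.0, 0.0, 1.0]]
side 414.7322452310701 414.7322452310701 254.1838601163013 190.08642287071177 -0.0813135981934133 [[-0.971, -0.125, 0.202, 0.418], [-0.237, 0.455, -0.858, 0.81], [0.016, -0.882, -0.472, 0.512], [0.0, 0.0, 0.0, 1.0]]
{'time': 0.1, 'joint_positions': [-1.177, 0.333, -0.065, 1.461, 0.022, 1.35, -0.088], 'joint_vel': [0.001, -0.003, 0.001, -0.002, -0.001, -0.0, -0.0], 'joint_torque': [0.002, -62.454, 0.025, -39.071, -0.062, 0.037, 0.0], 'ee_pos': [0.253, 0.571, 0.244], 'eef_rot': [0.207, 0.978, -0.001, -0.0], 'ft_force': [0.229, -0.68, -0.051], 'torque': [-0.006, -0.015, 0.009], 'grip_force': 0.0, 'width': 0.087}
[[-0.914  0.405 -0.   ]
 [ 0.405  0.914 -0.001]
 [-0.    -0.001 -1.   ]]
```

View pics/top0.png

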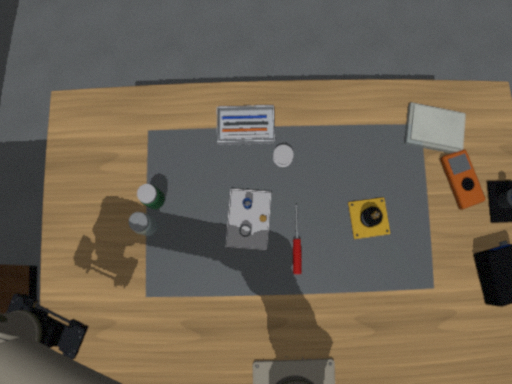

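View pics/side0.png

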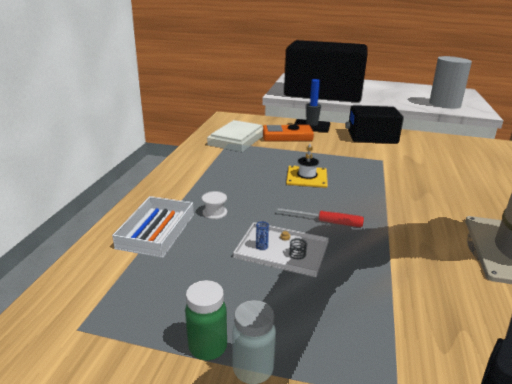

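Top view: spring at about (247,203), stand at (370,218). Side view: spring at (262,235), spindle at (309,150). I'll measure with masks and look at an enlarged mosaic.

```bash
python3 - <<'E'
from h import *
cs={n:snap(n) for n in("top","side")}
B={"top":{"b":(235,190,260,215),"y":(340,190,400,245)},"side":{"b":(250,215,275,255),"y":(280,160,335,190)}}
for n,c in cs.items():
    hsv=cv2.cvtColor(c["img"],cv2.COLOR_RGB2HSV)
    for k,(x0,y0,x1,y1) in B[n].items():
        lo,hi=((100,90,30),(130,255,255)) if k=="b" else ((20,130,80),(35,255,255))
        m=np.zeros(hsv.shape[:2],np.uint8); m[y0:y1,x0:x1]=cv2.inRange(hsv,lo,hi)[y0:y1,x0:x1]
        ys,xs=np.nonzero(m); print(n,k,len(xs),"bbox",xs.min(),xs.max(),ys.min(),ys.max(),"mean",xs.mean(),ys.mean())
        if k=="y":
            q=cv2.boxPoints(cv2.minAreaRect(cv2.convexHull(np.c_[xs,ys].astype(np.float32)))) if n=="top" else cv2.approxPolyN(cv2.convexHull(np.c_[xs,ys].astype(np.int32)),4).reshape(-1,2)
            P=np.array([onplane(c,u,v,.010) for u,v in q]); print(P.round(4).tolist(),P.mean(0).round(4))
        else:
            for rr in range(ys.min(),ys.max()+1,2): print(rr,xs[ys==rr].min(),xs[ys==rr].max(),end="; ")
            print()
t,s=cs["top"]["img"],cs["side"]["img"]
f=lambda i,x,y,w,h:cv2.resize(i[y:y+h,x:x+w],(400,300),interpolation=cv2.INTER_CUBIC)
mo=np.vstack([np.hstack([f(t,227,185,48,36),f(t,346,198,48,36)]),np.hstack([f(s,236,212,64,48),f(s,276,142,64,48)])])
cv2.imwrite("pics/mo.png",mo[:,:,::-1])
E
```

```text
top b 37 bbox 243 250 198 207 mean 247.0 202.16216216216216
198 245 248; 200 244 250; 202 243 243; 204 250 250; 206 245 250; 
top y 1015 bbox 348 389 198 238 mean 367.8453201970443 218.2216748768473
[[0.5636, -0.1748, 0.01], [0.5762, -0.2857, 0.01], [0.4665, -0.2942, 0.01], [0.4549, -0.1844, 0.01]] [ 0.5153 -0.2348  0.01  ]
side b 245 bbox 256 268 222 248 mean 262.0571428571429 236.13877551020408
222 258 265; 224 257 268; 226 257 268; 228 257 267; 230 257 267; 232 257 267; 234 257 267; 236 257 267; 238 257 267; 240 257 267; 242 256 267; 244 256 267; 246 256 266; 248 258 266; 
side y 558 bbox 286 326 166 187 mean 306.5358422939068 177.84229390681003
[[0.455, -0.1703, 0.01], [0.5621, -0.1584, 0.01], [0.5745, -0.2797, 0.01], [0.4653, -0.2892, 0.01]] [ 0.5142 -0.2244  0.01  ]
```

View pics/mo.png

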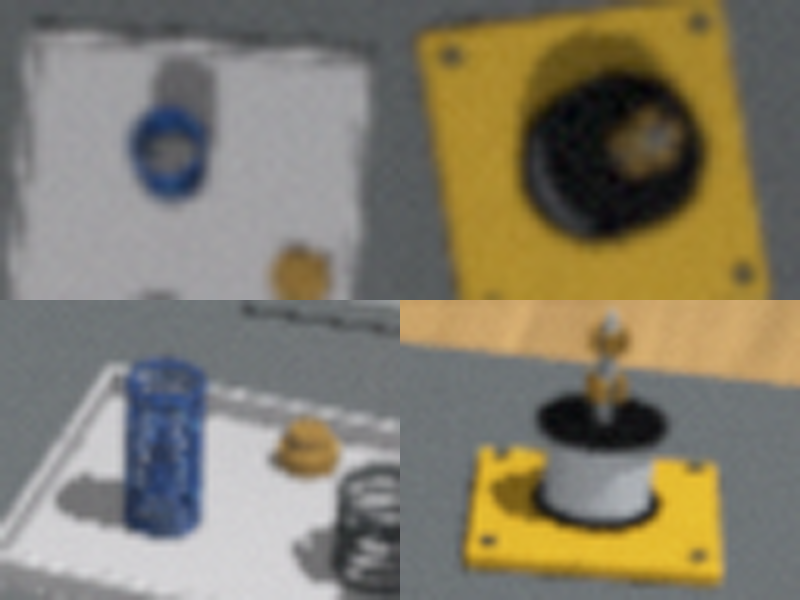

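```bash
cat >> h.py <<'E'
def tri(ct,pt,cs,ps):
    A=[];b=[]
    for c,p in((ct,pt),(cs,ps)):
        o,d=ray(c,*p); d/=np.linalg.norm(d); M=np.eye(3)-np.outer(d,d); A.append(M); b.append(M@o)
    x,res,_,_=np.linalg.lstsq(np.vstack(A),np.hstack(b),rcond=None); return x
def totool(p):
    s=r.read_state(); return R.from_quat(s["eef_rot"]).inv().apply(np.array(p)-s["ee_pos"])
E
python3 - <<'E'
from h import *
t,s=snap("top"),snap("side")
for n,a,b,z in(("tip",(376.2,213.8),(309.2,144.5),.104),("spr",(246.9,202.2),(262,223.7),.058)):
    print(n,tri(t,a,s,b).round(4),onplane(t,*a,z).round(4),onplane(s,*b,z).round(4))
print("nut/short", onplane(t,263,217,.015),onplane(t,245,230,.03))
p=(onplane(t,246.9,202.2,.058)+onplane(s,262,223.7,.058))/2;p[2]=.048
print(p,totool(p))
E
```

```text
tip [ 0.5145 -0.234   0.0984] [ 0.5144 -0.2325  0.104 ] [ 0.5126 -0.2198  0.104 ]
spr [0.5629 0.1181 0.0573] [0.5625 0.1181 0.058 ] [0.563  0.1192 0.058 ]
nut/short [0.52461819 0.07382917 0.015     ] [0.48708106 0.12594243 0.03      ]
[0.56271959 0.11861687 0.048     ] [-0.46654719 -0.28854134  0.19640285]
```

```bash
python3 jog.py '[[-0.045,-0.028,0,0,0.08],[-0.09,-0.056,0,0,0.08],[-0.135,-0.084,0.01,0,0.08],[-0.18,-0.112,0.02,0,0.07],[-0.225,-0.14,0.03,0,0.07],[-0.27,-0.168,0.04,0,0.07],[-0.315,-0.196,0.05,0,0.07],[-0.36,-0.224,0.06,0,0.07],[-0.405,-0.252,0.07,0,0.07],[-0.45,-0.28,0.08,0,0.07],[-0.4665,-0.2885,0.09,0,0.07],[-0.4665,-0.2885,0.09,0,0.07]]' 15
python3 -c "
from h import *
p=[.5627,.1184,.048];print(totool(p),r.read_state()['joint_positions'])"
```

```text
time: 1.5
ee_pos: [0.5646, 0.112, 0.1531]
eef_rot: [0.211, 0.978, -0.002, 0.0]
ft_force: [0.2, 0.3, -0.8]
width: 0.0699
grip_force: 0.0
[0.004447   0.00539653 0.10504728] [-0.51879936  0.29473567  0.28711621  1.72393495 -0.08734364  1.13716802
  0.93972101]
```

```bash
python3 jog.py '[[0,0,0.03,0,0.07],[0,0,0.05,0,0.07],[0,0,0.05,0,0.07]]'
python3 - <<'E'
from h import *
p=[.5627,.1184,.048];print(totool(p))
t,s=snap("top"),snap("side")
f=lambda i,x,y:cv2.resize(i[y:y+75,x:x+100],(400,300),interpolation=cv2.INTER_CUBIC)
cv2.imwrite("pics/g1.png",np.hstack([f(t["img"],197,165),f(s["img"],212,180)])[:,:,::-1])
E
```

```text
time: 1.8
ee_pos: [0.561, 0.1186, 0.1019]
eef_rot: [0.207, 0.978, -0.001, -0.002]
ft_force: [-0.9, -0.1, 0.4]
width: 0.0696
grip_force: 0.0
[-0.0018818   0.00068613  0.05387556]
```

View pics/g1.png

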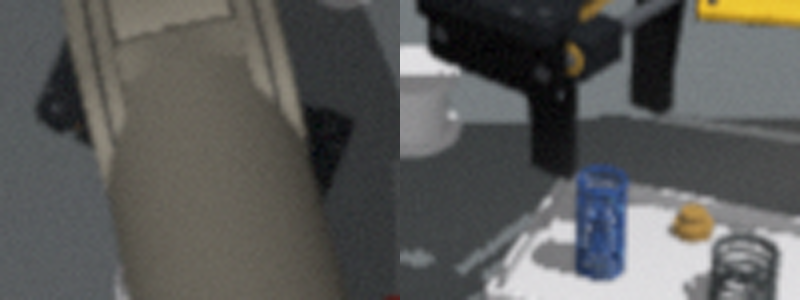

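The side view shows the spring below the two open fingers, between them; the arm hides it in the top view. Descending.

```bash
python3 jog.py '[[-0.0015,0.0005,0.025,0,0.07],[-0.0015,0.0005,0.045,0,0.06],[-0.0015,0.0005,0.0535,0,0.05],[-0.0015,0.0005,0.0535,0,0.04],[-0.0015,0.0005,0.0535,0,0.02],[-0.0015,0.0005,0.0535,0,0.02],[-0.0015,0.0005,0.0535,0,0.02],[-0.0015,0.0005,0.0535,0,0.02]]' 15
python3 - <<'E'
from h import *
s=snap("side")
cv2.imwrite("pics/g2.png",cv2.resize(s["img"][195:270,212:312],(600,450),interpolation=cv2.INTER_CUBIC)[:,:,::-1])
E
```

```text
time: 2.7
ee_pos: [0.5647, 0.1189, 0.0516]
eef_rot: [0.207, 0.978, 0.0, 0.0]
ft_force: [0.4, 0.1, 0.1]
width: 0.0263
grip_force: 15.0
```

View pics/g2.png

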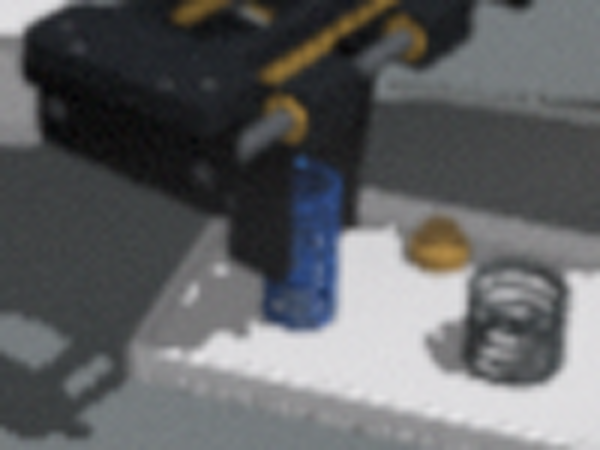

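Spring gripped at 26.3 mm between the pads at about pixel (262,235). Lift, then carry while turning so the side camera sees between the fingers.

```bash
python3 jog.py '[[0,0,-0.03,0,0.02],[0,0,-0.07,0,0.02],[0,0,-0.11,0,0.02],[0,0,-0.14,0,0.02]]' 25
python3 jog.py '[[-0.01,-0.035,0,0.1,0.02],[-0.02,-0.07,0,0.2,0.02],[-0.03,-0.105,0,0.3,0.02],[-0.04,-0.14,0,0.42,0.02],[-0.05,-0.175,0,0.54,0.02],[-0.06,-0.21,0,0.66,0.02],[-0.07,-0.245,0,0.78,0.02],[-0.08,-0.28,0,0.9,0.02],[-0.09,-0.32,0,1.02,0.02],[-0.097,-0.342,0,1.15,0.02],[-0.097,-0.342,0,1.15,0.02],[-0.097,-0.342,0,1.15,0.02]]'
python3 jog.py '[[0,0,0,0,0.02],[0,0,0,0,0.02]]'
python3 - <<'E'
from h import *
s=snap("side")
cv2.imwrite("pics/g3.png",cv2.resize(s["img"][90:195,250:370],(684,600),interpolation=cv2.INTER_CUBIC)[:,:,::-1])
q=r.read_state();print(q['ee_pos'],q['joint_positions'],q['ft_force'],R.from_quat(q["eef_rot"]).as_matrix().round(3))
E
```

```text
time: 3.15
ee_pos: [0.5648, 0.1187, 0.1938]
eef_rot: [0.207, 0.978, 0.001, 0.001]
ft_force: [1.1, 1.0, -0.8]
width: 0.026
grip_force: 25.0
time: 4.35
ee_pos: [0.5145, -0.2333, 0.1909]
eef_rot: [0.705, 0.709, 0.0, -0.0]
ft_force: [-0.3, 1.0, -0.7]
width: 0.0264
grip_force: 25.0
time: 4.55
ee_pos: [0.515, -0.232, 0.191]
eef_rot: [0.705, 0.71, 0.0, -0.0]
ft_force: [-0.6, 0.2, -0.8]
width: 0.026
grip_force: 25.0
[ 0.51494984 -0.23215764  0.19097171] [-0.19853731  0.26356867  0.63799475  1.72523075 -0.16725225  1.20777796
  0.48907154] [-0.25827064 -0.12171475 -0.21334392] [[-0.006  1.     0.   ]
 [ 1.     0.006  0.   ]
 [ 0.     0.    -1.   ]]
```

View pics/g3.png

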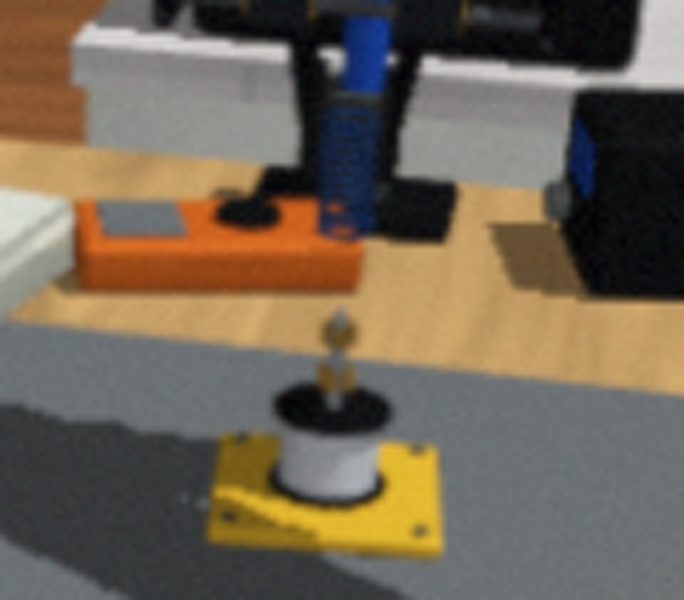

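Side view: the spring hangs with its lower rim at about (310.5,131) between the fingers, spindle tip at (309.3,144.5). I'll measure the offset between the two in the same view.

```bash
cat > m.py <<'E'
from h import *
acc=[]
for _ in range(4): acc.append(snap("side"))
c=acc[0]; im=np.mean([a["img"].astype(float) for a in acc],0)
blue=im[:,:,2]-im[:,:,0]; wood=None
q=r.read_state(); ee=q['ee_pos']; print(ee)
pb=proj(c,[ee[0],ee[1],ee[2]-.0486]); print("pred bottom px",pb)
S=6; up=cv2.resize(blue[90:160,285:335].astype(np.float32),None,fx=S,fy=S,interpolation=cv2.INTER_CUBIC)
for v in range(110,136,2):
    row=up[(v-90)*S+S//2]; x=np.nonzero(row>15)[0]
    if len(x): print(v,[round(285+(k+.5)/S-.5,1) for k in (x.min(),x.max())], end="; ")
col=[ (v,round(float(blue[v,308:313].mean()),0)) for v in range(126,142)]; print(col)
E
python3 m.py; python3 - <<'E'
from h import *
t=snap("top"); cv2.imwrite("pics/t4.png",cv2.resize(t["img"][180:255,330:430],(600,450),interpolation=cv2.INTER_CUBIC)[:,:,::-1])
E
```

```text
[ 0.51473752 -0.23287224  0.19105282]
pred bottom px [310.11290212 129.0391725 ]
110 [np.float64(305.9), np.float64(316.8)]; 112 [np.float64(305.9), np.float64(316.4)]; 114 [np.float64(305.6), np.float64(316.2)]; 116 [np.float64(305.4), np.float64(316.2)]; 118 [np.float64(305.6), np.float64(316.1)]; 120 [np.float64(305.2), np.float64(315.8)]; 122 [np.float64(305.2), np.float64(315.8)]; 124 [np.float64(306.1), np.float64(315.6)]; 126 [np.float64(310.8), np.float64(315.6)]; 128 [np.float64(306.1), np.float64(315.6)]; 130 [np.float64(313.1), np.float64(314.9)]; [(126, -26.0), (127, 30.0), (128, 26.0), (129, -5.0), (130, -68.0), (131, -47.0), (132, -135.0), (133, -160.0), (134, -152.0), (135, -139.0), (136, -134.0), (137, -130.0), (138, -125.0), (139, -118.0), (140, -99.0), (141, -84.0)]
```

View pics/t4.png

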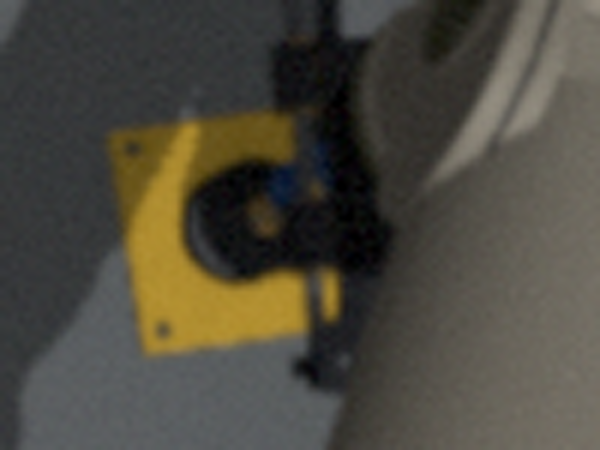

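```bash
python3 - <<'E'
from h import *
im=[];
for _ in range(4): c=snap("side"); im.append(c["img"].astype(float))
im=np.mean(im,0); ee=r.read_state()['ee_pos']
a=np.linspace(0,2*np.pi,73)
ring=np.array([proj(c,[ee[0]+.0133*np.cos(t),ee[1]+.0133*np.sin(t),ee[2]-.0486]) for t in a])
print("pred rim rows",ring[:,1].min(),ring[:,1].max(),"cols",ring[:,0].min(),ring[:,0].max())
T=np.array([.5145,-.2335])
for z in(.104,.094,.084,.072,.062,.052): print(z,proj(c,[*T,z]).round(2))
ring=np.array([proj(c,[T[0]+.029*np.cos(t),T[1]+.029*np.sin(t),.052]) for t in a])
print("pred flange cols",ring[:,0].min(),ring[:,0].max(),"rows",ring[:,1].min(),ring[:,1].max())
g=im.mean(2).round(0).astype(int); sat=(im.max(2)-im.min(2)).round(0).astype(int)
print(g[140:168,302:318]); print(sat[140:165,302:318])
fl=(g[155:176,290:325]<45); ys,xs=np.nonzero(fl); print("flange",[(v+155,290+xs[ys==v].min(),290+xs[ys==v].max()) for v in range(21) if (ys==v).any()])
E
```

```text
pred rim rows 127.3001368699745 130.7444724302659 cols 305.1354234504699 315.2555463669217
0.104 [309.13 142.58]
0.094 [308.85 146.06]
0.084 [308.56 149.5 ]
0.072 [308.23 153.6 ]
0.062 [307.95 156.98]
0.052 [307.68 160.34]
pred flange cols 297.0620801209919 318.32669057757334 rows 156.10263804965484 164.77473118862534
[[ 74  73  73  75  74  74  74  73  73  76 108 139 149 151 155 155]
 [102 101 101 100 100 100 102 104 104 106 126 145 151 154 155 154]
 [144 144 142 139 141 143 146 145 148 150 150 151 153 155 155 157]
 [147 147 147 145 146 146 147 142 146 154 151 152 155 157 156 157]
 [147 145 144 146 147 144 138 127 136 147 152 152 156 157 159 158]
 [147 147 144 142 139 129 112 111 120 132 145 152 157 158 160 157]
 [147 146 145 138 123  98  88  96 104 106 125 150 157 159 160 158]
 [148 146 146 138 110  80  76  83  79  79 109 144 157 161 160 157]
 [147 148 145 138 104  76  72  72  71  76 106 144 159 162 161 156]
 [147 148 147 135 106  78  72  72  71  80 111 145 159 161 161 155]
 [146 147 148 144 126 102  82  78  86 103 131 151 161 162 159 155]
 [134 138 140 141 140 125  96  92 106 135 1
[... 2561 characters left out ...]
   1   2]
 [  1   3   2   3   2   2   3   2   3   3   2   2   4   2   3   3]
 [  1   3   1   3   4   2   3   4   2   2   2   2   2   3   3   4]
 [  2   3   2   3   0   3   3   3   3   4   3   3   4   2   3   4]]
flange [(157, np.int64(304), np.int64(305)), (158, np.int64(300), np.int64(313)), (159, np.int64(299), np.int64(315)), (160, np.int64(298), np.int64(317)), (161, np.int64(298), np.int64(317)), (162, np.int64(299), np.int64(317)), (163, np.int64(300), np.int64(317)), (164, np.int64(302), np.int64(316)), (165, np.int64(306), np.int64(312)), (172, np.int64(297), np.int64(297)), (173, np.int64(297), np.int64(298)), (174, np.int64(297), np.int64(298)), (175, np.int64(298), np.int64(299))]
```

```bash
python3 - <<'E'
from h import *
c=snap("top"); im=cv2.imread("pics/top0.png")[:,:,::-1].astype(int)
g=im.mean(2).astype(int); sat=im.max(2)-im.min(2)
print(g[203:230,358:384]); print(sat[206:222,366:384])
a=np.linspace(0,2*np.pi,73);T=np.array([.5145,-.2335])
for R_,z in((.029,.052),(.009,.094),(.009,.072)):
    q=np.array([proj(c,[T[0]+R_*np.cos(t),T[1]+R_*np.sin(t),z]) for t in a]); print(z,"cols",q[:,0].min(),q[:,0].max(),"rows",q[:,1].min(),q[:,1].max())
print("tip",proj(c,[*T,.104]),"base",proj(c,[*T,.01]))
q=np.array([proj(c,[.5627+.0133*np.cos(t),.1184+.0133*np.sin(t),.058]) for t in a]); print("spr cols",q[:,0].min(),q[:,0].max(),"rows",q[:,1].min(),q[:,1].max())
print((im[:,:,2]-im[:,:,0])[194:212,238:258])
E
```

```text
[[120 118 115 116 116 106  87  80  74  69  71  71  74  71  68  66  74  93
  105 111 116 116 114 115 115 116]
 [115 116 115 115 106  89  77  71  67  67  73  71  64  66  71  71  71  78
   89 105 113 116 112 115 115 118]
 [121 115 118 109  93  73  68  70  72  68  67  64  60  62  59  59  59  68
   72  95 109 113 113 113 116 114]
 [117 117 112 104  83  70  70  70  70  64  60  57  43  38  39  44  48  52
   60  79  99 109 116 116 114 112]
 [115 120 114  90  76  72  69  69  63  50  42  34  23  23  18  21  18  25
   35  52  72  96 110 114 117 115]
 [117 117 108  88  72  71  62  58  43  32  23  15  19   2  13  14  12  11
   24  29  47  83 103 112 118 113]
 [119 115 106  79  72  63  47  31  29  22  10  12  13   6   7  17  11  13
   21  12  34  58  88 107 114 114]
 [118 117  94  76  61  39  23  12  23  24  18   7  16   8  14  12  13  22
   30  20  27  34  65  92 107 114]
 [118 107  85  63  43  30   9  19  17  17  17  17  14  14   9  26  33  52
   50  38  28  27  45  80 106 115]
 [119 113  85  45  27  20  13  22  15  18  25  11  12  15  21  31  48  68
   68  49  51  43  40  63  93 110]
 [117 108 
[... 3906 characters left out ...]
 2  3]
 [ 1  3  4  8 20 32 32 25 20 13 11 23 41 29  6  3  2  1  2  1]
 [ 3  2  3  8 25 32 22 11  5  1  2  5 21 27  6  2  2  1  4  2]
 [ 4  3  4  7 19 28 24 12  6  1  1  8 20 20  6  3  2  1  3  2]
 [ 2  2  2  3 11 32 28 13  5  3  7 21 39 22  7  3  0  1  2  2]
 [ 2  4  3  4  8 29 40 26 22 20 30 44 44 20  5  3  3  3  2  3]
 [ 2  3  3  4  3 15 37 58 61 60 60 50 34 15  6  1  3  3  3  3]
 [ 1  1  4  2  3  4 22 53 61 64 57 42 21  8  4  1  2  1  3  2]
 [ 3  1  1  4  4  4  9 25 36 37 32 25 12  4  3  3  1  2  0  1]
 [ 3  3  1  1  2  1  4  6 12 14 11  8  4  2  3  1  1  4  4  1]
 [ 3  4  1  2  2  1  2  2  4  5  3  0  1  2  0  2  1  3  0  5]
 [ 3  2  0  1  2  1  1  2  2  2  1  0  2  0  2  3  2  0  2  1]]
```

```bash
cat > st.py <<'E'
from h import *
import sys
im=[];ee=[];F=[];M=[]
for _ in range(3):
    c=snap("side");im.append(c["img"].astype(float));q=r.read_state();ee.append(q['ee_pos']);F.append(q['ft_force']);M.append(q['torque'])
m=lambda a:np.mean(a,0)
print("t",q['time'],"ee",m(ee).round(4),"foot z",round(m(ee)[2]-.0486,4),"F",m(F).round(2),"M",m(M).round(3),"w",q['width'],"J7",round(q['joint_positions'][6],2))
if len(sys.argv)>1: cv2.imwrite("pics/"+sys.argv[1],cv2.resize(m(im).astype(np.uint8)[100:172,270:350],(720,600),interpolation=cv2.INTER_CUBIC)[:,:,::-1])
E
python3 jog.py '[[-0.003,-0.001,0.01,0,0.02],[-0.003,-0.001,0.02,0,0.02],[-0.003,-0.001,0.03,0,0.02],[-0.003,-0.001,0.036,0,0.02],[-0.003,-0.001,0.036,0,0.02]]' >/dev/null; python3 st.py d1.png
```

```text
t 5.75 ee [ 0.5136 -0.2363  0.1549] foot z 0.1063 F [ 0.22  0.32 -0.11] M [-0.083  0.059 -0.012] w 0.026026890828525516 J7 0.51
```

View pics/d1.png

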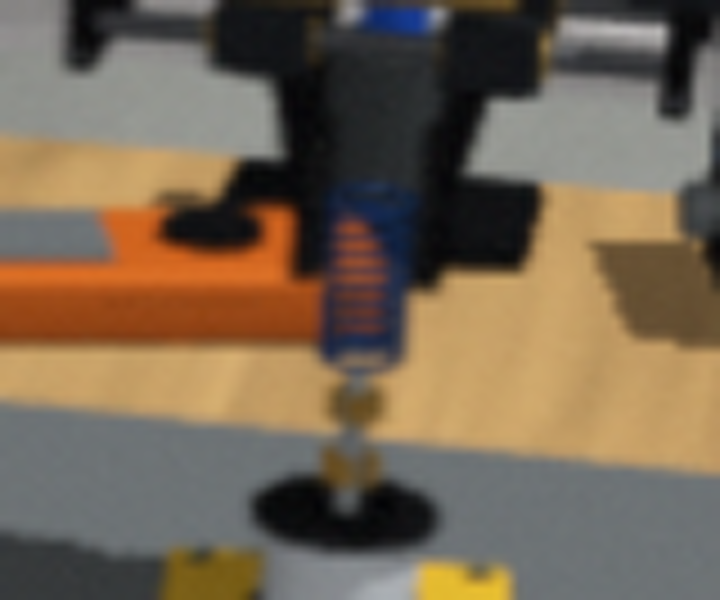

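The rim at about (362,357) in the crop sits centred over the spindle tip at (359,372), within about half a millimetre sideways. Going on down slowly.

```bash
python3 jog.py '[[0,0.0005,0.004,0,0.02],[0,0.0005,0.008,0,0.02],[0,0.0005,0.01,0,0.02],[0,0.0005,0.01,0,0.02]]' >/dev/null; python3 st.py;python3 jog.py '[[0,0,0.002,0,0.02],[0,0,0.004,0,0.02],[0,0,0.004,0,0.02]]' >/dev/null; python3 st.py;
```

```text
t 6.3 ee [ 0.5141 -0.2363  0.145 ] foot z 0.0964 F [ 0.45  0.07 -0.05] M [-0.04   0.068  0.01 ] w 0.02596789503727618 J7 0.52
t 6.75 ee [ 0.5142 -0.2363  0.1411] foot z 0.0925 F [0.56 0.09 1.28] M [-0.092 -0.031 -0.038] w 0.026647746078875056 J7 0.52
```

```bash
python3 jog.py '[[0,0,0.001,0,0.02],[0,0,0.002,0,0.02],[0,0,0.002,0,0.02]]' >/dev/null; python3 st.py;python3 jog.py '[[0,-0.0001,0,0.05,0.02],[0,-0.0002,0,0.1,0.02],[0,-0.0002,0,0.1,0.02]]' >/dev/null; python3 st.py;python3 jog.py '[[0,-0.0001,0,0.05,0.02],[0,-0.0002,0,0.1,0.02],[0,-0.0002,0,0.1,0.02]]' >/dev/null; python3 st.py
```

```text
t 7.2 ee [ 0.5142 -0.2363  0.1391] foot z 0.0905 F [ 0.51 -0.54  2.29] M [-0.129 -0.046 -0.003] w 0.026640549787915944 J7 0.52
t 7.65 ee [ 0.514  -0.2362  0.139 ] foot z 0.0904 F [0.9  0.5  2.66] M [ 0.022 -0.043 -0.008] w 0.026719129225437264 J7 0.43
t 8.1 ee [ 0.5137 -0.2361  0.139 ] foot z 0.0904 F [-0.06  0.71  2.47] M [ 0.122 -0.005  0.033] w 0.02623563093227508 J7 0.34
```

```bash
python3 jog.py '[[0,-0.0001,0,0.05,0.02],[0,-0.0002,0,0.1,0.02],[0,-0.0002,0,0.1,0.02]]' >/dev/null; python3 st.py;python3 jog.py '[[0,-0.0001,0,0.05,0.02],[0,-0.0002,0,0.1,0.02],[0,-0.0002,0,0.1,0.02]]' >/dev/null; python3 st.py;python3 jog.py '[[0,-0.0001,0,0.05,0.02],[0,-0.0002,0,0.1,0.02],[0,-0.0002,0,0.1,0.02]]' >/dev/null; python3 st.py f5.png
```

```text
t 8.55 ee [ 0.5135 -0.2362  0.139 ] foot z 0.0904 F [-0.09  1.34  2.68] M [ 0.136  0.023 -0.021] w 0.026449152357801663 J7 0.24
t 9.0 ee [ 0.5133 -0.2362  0.139 ] foot z 0.0904 F [-0.03  1.05  1.96] M [ 0.121  0.027 -0.01 ] w 0.026236452457450345 J7 0.15
t 9.45 ee [ 0.5129 -0.2362  0.1388] foot z 0.0902 F [-0.01 -0.43 -0.39] M [-0.111  0.09  -0.005] w 0.026245799230063198 J7 0.06
```

View pics/f5.png

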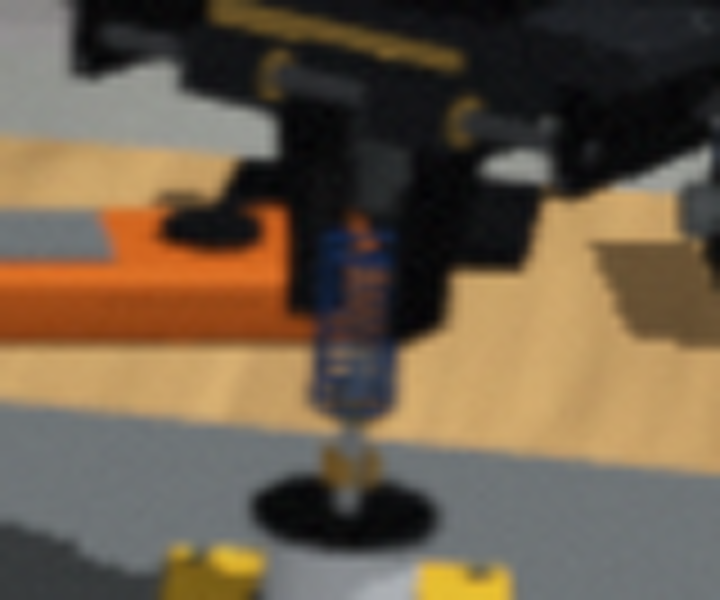

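The force has dropped to zero and the rim (y≈418 in the crop) now encloses the upper collar: the tail is in a notch. Lowering.

```bash
python3 jog.py '[[0,0,0.002,0.02,0.02],[0,0,0.004,0.03,0.02],[0,0,0.004,0.03,0.02]]' >/dev/null; python3 st.py;python3 jog.py '[[0,0,0.003,0,0.02],[0,0,0.005,0,0.02],[0,0,0.005,0,0.02]]' >/dev/null; python3 st.py
```

```text
t 9.9 ee [ 0.5131 -0.2361  0.1349] foot z 0.0863 F [ 0.18  0.61 -0.2 ] M [-0.08   0.096 -0.035] w 0.026466709668956607 J7 0.03
t 10.35 ee [ 0.5131 -0.2361  0.1299] foot z 0.0813 F [-0.59 -0.37 -0.56] M [-0.112  0.09   0.002] w 0.026291501678250034 J7 0.03
```

Through the upper collar. On to the lower one.

```bash
python3 jog.py '[[0,0,0.003,0,0.02],[0,0,0.006,0,0.02],[0,0,0.006,0,0.02]]' >/dev/null; python3 st.py;python3 jog.py '[[0,0,0.003,0,0.02],[0,0,0.005,0,0.02],[0,0,0.005,0,0.02]]' >/dev/null; python3 st.py
```

```text
t 10.8 ee [ 0.5131 -0.236   0.1239] foot z 0.0753 F [-0.34 -0.24 -0.67] M [-0.083  0.059 -0.023] w 0.026227380849599205 J7 0.04
t 11.25 ee [ 0.5133 -0.2361  0.1191] foot z 0.0705 F [ 0.51 -0.18  1.32] M [-0.121 -0.008  0.013] w 0.026294626665723235 J7 0.04
```

```bash
python3 jog.py '[[0,-0.0002,0.001,0.1,0.02],[0,-0.0004,0.002,0.2,0.02],[0,-0.0006,0.002,0.3,0.02],[0,-0.0006,0.002,0.3,0.02]]' >/dev/null; python3 st.py;python3 jog.py '[[0,-0.0001,0,0.05,0.02],[0,-0.0002,0,0.1,0.02],[0,-0.0002,0,0.1,0.02]]' >/dev/null; python3 st.py;python3 jog.py '[[0,-0.0001,0,0.05,0.02],[0,-0.0002,0,0.1,0.02],[0,-0.0002,0,0.1,0.02]]' >/dev/null; python3 st.py
```

```text
t 11.8 ee [ 0.5128 -0.2357  0.1172] foot z 0.0686 F [0.83 0.23 2.13] M [-0.068  0.034 -0.024] w 0.026151223311994303 J7 -0.23
t 12.25 ee [ 0.5126 -0.2356  0.1171] foot z 0.0685 F [0.53 0.49 2.27] M [ 0.015 -0.095 -0.006] w 0.026006639486171393 J7 -0.32
t 12.7 ee [ 0.512  -0.2354  0.1167] foot z 0.0681 F [ 0.45 -0.12 -0.36] M [-0.085  0.135 -0.006] w 0.02635456592933929 J7 -0.41
```

Dropped into the lower notch; going down to the seat.

```bash
python3 jog.py '[[0,0,0.002,0.02,0.02],[0,0,0.004,0.03,0.02],[0,0,0.004,0.03,0.02]]' >/dev/null; python3 st.py;python3 jog.py '[[0,0,0.003,0,0.02],[0,0,0.006,0,0.02],[0,0,0.006,0,0.02]]' >/dev/null; python3 st.py;python3 jog.py '[[0,0,0.003,0,0.02],[0,0,0.005,0,0.02],[0,0,0.005,0,0.02]]' >/dev/null; python3 st.py
```

```text
t 13.15 ee [ 0.5123 -0.2355  0.1129] foot z 0.0643 F [-0.38 -0.29 -0.42] M [-0.08   0.139 -0.004] w 0.025871382622674695 J7 -0.44
t 13.6 ee [ 0.5123 -0.2354  0.1069] foot z 0.0583 F [-0.42  0.03 -0.25] M [-0.059  0.137  0.003] w 0.026371304653709342 J7 -0.44
t 14.05 ee [ 0.5123 -0.2355  0.1019] foot z 0.0533 F [-0.15  0.05 -0.19] M [-0.101  0.17  -0.02 ] w 0.026513698870464713 J7 -0.43
```

```bash
python3 jog.py '[[0,0,0.002,0,0.02],[0,0,0.0035,0,0.02],[0,0,0.0035,0,0.02]]' >/dev/null; python3 st.py h1.png
```

```text
t 14.5 ee [ 0.5125 -0.2356  0.0986] foot z 0.05 F [0.12 0.15 2.  ] M [-0.109  0.086 -0.009] w 0.026208656313467447 J7 -0.43
```

View pics/h1.png

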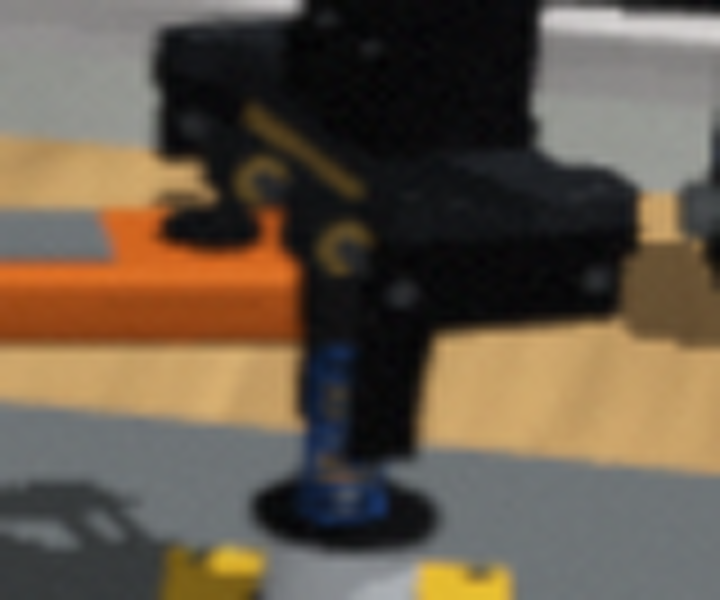

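The spring's lowest coil lies on the black flange (crop (343,510)), with 2 N at foot z ≈ seat height. Relieve the compression, open, retreat straight up.

```bash
python3 jog.py '[[0,0,-0.002,0,0.02],[0,0,-0.0025,0,0.02],[0,0,-0.0025,0,0.03],[0,0,-0.0025,0,0.04],[0,0,-0.0025,0,0.05],[0,0,-0.0025,0,0.06],[0,0,-0.0025,0,0.06]]'; python3 jog.py '[[0,0,-0.015,0,0.06],[0,0,-0.03,0,0.06],[0,0,-0.05,0,0.06],[0,0,-0.08,0,0.06],[0,0,-0.12,0,0.06],[0,0,-0.15,0,0.06],[0,0,-0.15,0,0.06],[0,0,-0.15,0,0.06]]'; python3 st.py e1.png
```

```text
time: 15.2
ee_pos: [0.5123, -0.2354, 0.101]
eef_rot: [0.967, 0.255, -0.0, -0.0]
ft_force: [-0.5, -0.1, -0.2]
width: 0.054
grip_force: 0.0
time: 16.0
ee_pos: [0.5127, -0.2357, 0.2525]
eef_rot: [0.967, 0.255, 0.001, 0.0]
ft_force: [-0.2, 0.1, -0.9]
width: 0.0598
grip_force: 0.0
t 16.15 ee [ 0.5121 -0.2353  0.2508] foot z 0.2022 F [-0.08  0.32 -0.65] M [-0.086  0.14  -0.027] w 0.06008950782621146 J7 -0.54
```

View pics/e1.png

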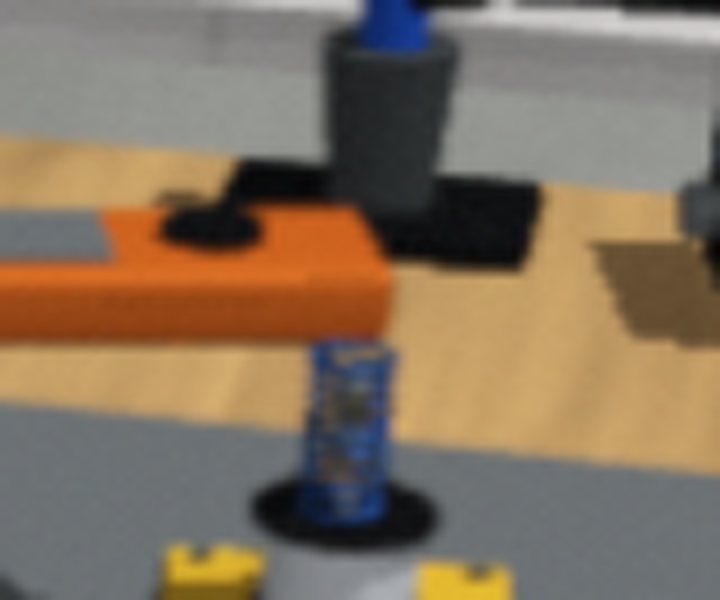

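The spring stands free, upright on the reel (base at crop (343,510), top at (353,345)), with both collars inside it. The gripper is clear, so I'm handing in.

```bash
python3 -c "
from bench import r, viewer, job
print(job.close_job())"
```

```text
the job is handed in; nothing more can be done
None
```

The blue spring is threaded over the spindle through both collar notches, seated on the reel and released. Pressing force stayed under about 3 N, and the job was handed in at about 16 s; no verdict came back.

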